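# Clamp a glued keepsake block in the hand-pumped press

### The job

Clear the press: stand the little round tin on the round cork mat. Then stand the larger of the two arched wooden blocks on the press bed, released, midway between the two steel pegs and with its flat faces towards the jaws. Then close the press on it by pumping the sprung hand lever with full strokes, without pushing the ram or its plate by hand, until the gauge needle stays past the thick middle mark, and let the lever come up; leave the other loose things where they are.

Things in the scene. Friction and masses are not known exactly. Their poses are not given: they have to be found in the camera images.
- press: grey hand-pumped hydraulic vice, fixed to the bench at a place and yaw that vary. Origin: on the bench under the middle of the bed; own x away from the robot at yaw 0, y along the ram's travel. Bed: flat, x -65 to 65 mm, top 15 mm above the bench, open at both x ends, between two upright steel jaw plates 90 mm wide (x) that reach 75 mm above the bench
- jaw_face (a point): middle of the face of the sprung jaw plate, which looks to the press's -y, at press y = +50 mm, 46 mm above the bench; pressed, it gives up to 26 mm towards +y at about 0.6 N/mm. Behind it an anvil block (y 90 to 145 mm, x -50 to 50, 77 mm high) carries the pressure gauge, a round dial lying face up, its top 93 mm above the bench
- pump_top (a point): middle of the pump's flat top, 66 mm above the bench; the pump spans press x -65 to 135, y -255 to -140 mm, the lever is over it. Between it and the jaws: the ram's housing, x -38 to 38, y -145 to -80 mm, 70 mm high
- bed_mid (a point): point on the bed's top midway between the two pegs: upright steel pegs 10 mm thick, 25 mm high above the bed, at press x = -55 and +55 mm, y = +36 mm (14 mm in front of the sprung jaw's face). Axes as the press's
- ram_face (a point): middle of the ram plate's pressing face, which looks to the press's +y, 46 mm above the bench; it moves with the ram
- ram: the ram: a steel slide 60 mm wide and 30 mm high with the pressing plate, 90 x 12 x 58 mm (press x, y, z), on its end. Its origin is not in the plate: use point ram_face
- ram_travel (a joint): advance of the ram in m along the press's +y; starts at 0 to 0.015. The gap between the jaws is 105 mm minus this (minus what the sprung jaw gives). It advances only while the lever goes down: 18 mm a full stroke, 5 to 20 mm the first time; short strokes may give nothing. It stays put while the lever comes up. No release. It resists 20 N
- lever_pivot (a point): the lever's hinge axis (parallel to the press's y), 115 mm above the bench, at press x = +100, y = -180 mm
- lever_grip (a point): middle of the top of the lever's black rubber paddle grip, 170 mm from the pivot; paddle 34 mm wide, 18 mm thick, reaching from 110 to 215 mm from the pivot. The lever runs from the pivot to the press's -x, over the pump. At rest it slopes up 0.62 rad (this point 221 mm above the bench); fully down, 0.23 rad below level (about 85 mm)
- lever (a joint): lever angle in rad: 0 up at rest, 0.85 fully down. A spring brings it up again in about 0.5 s; pressing down on the grip takes some 3 to 12 N, much more once the sprung jaw is at the end of its travel. A full stroke is down to 0.75 or more and back to under 0.05; five or so close the press on the work
- gauge (a joint): gauge needle in rad: 0 with no pressure, 1.2 at the thick middle mark (needle pointing to the press's +x), 2.6 at the end; it turns clockwise seen from above, 0.1 rad for each mm that the sprung jaw has given
- work: the larger arched block: dark wood, flat underside, 56 mm wide (own x), 30 mm thick (own y, flat faces), 57 mm high, sides upright to 29 mm and then a half-round top of radius 28 mm; about 120 g, stands upright. Origin: middle of its underside
- small_arch: the smaller arched block, leave alone: 40 x 24 x 41 mm, same wood. Origin: middle of its underside
- flat_block: flat-topped block of the same wood, leave alone: 56 x 30 x 36 mm. Origin: middle of its underside
- tin: round lidded aluminium tin, 41 mm across, 28 mm high, about 70 g, standing on the press bed between the jaws. Origin: middle of its underside
- mat: round cork mat, 100 mm across, 5 mm thick, fixed on the bench. Origin: middle of its underside
- glue: white glue bottle, 44 mm across, 120 mm high; leave alone. Origin: middle of its underside
- pot: amber glass jar, 56 mm across, 65 mm high; leave alone. Origin: middle of its underside
- spool: wooden thread spool, 44 mm across, 36 mm high; leave alone. Origin: middle of its underside
- driver: screwdriver lying on the bench, 150 mm long along its x, handle 22 mm thick at its -x end; leave alone
- cup: white cup, 68 mm across, 85 mm high; leave alone. Origin: middle of its underside

How it is judged:
By the outcome, as a careful person would: the job done as asked, in the order asked, and still so for the second after the job is handed in, with the robot touching nothing.
It also fails if it takes over 72 s, if anything falls off the work surface, if the arm or the gripper's body presses on something with over 40 N, if the wrist force passes 120 N, or if a joint passes its speed limit or range.

### The arm

A 6-joint arm with a two-finger parallel gripper is mounted at the origin on the work surface. World frame = base frame: x ahead of the robot, y to its left, z up, the work surface at z = 0. Lengths are in m, angles in rad, forces in N, time in s.
With the tool pointing down it reaches from about 0.3 to 0.875 m from the base axis. Payload 6.4 kg.
Tool frame: the origin (TCP) lies between the finger pads; the fingertips stand 25 mm ahead of it and the grasp point (between the pads) lies 6 mm ahead of it; z points along the fingers, y is the line along which they close (so a half turn about z gives the same grasp; the last joint's range is limited). The gripper opens to 85 mm and grips with 20 to 120 N. Pads are 22 mm wide; open, the fingers measure 114 mm over their backs; the gripper's body (76 mm by 85 mm) begins 54 mm behind the grasp point. The pads swing forward as they close: fully open they stand 13 mm farther back than shut.
Start: joints at [1.06, 0.181, 1.607, -0, 1.354, -0.206], TCP at [0.173, 0.549, 0.256] pointing down, gripper open.
Joint ranges: [-2.99, 2.99], [-0.89, 2.07], [0.3, 2.58], [-1.14, 4.28], [0, 2.63], [-3.12, 3.12]. Speed limits (rad/s): [2.57, 2.57, 3.01, 3.14, 3.14, 3.14].

### API

Orientations are given as a unit quaternion [w, x, y, z].
In Python, from bench import ctrl gives the robot as it stands.
- The arm moves only by the tool servo_tool, never from a script. Its argument "series" is text: rows parted by semicolons, each of 7 numbers parted by spaces: the gripper command: -1 is fully open, 1 is shut, values between are in proportion, then the shift along the tool's x, y, z in m, then the turn, a rotation vector about the tool's x, y, z in degrees. A call has 1 to 12 rows; each row is the pose to reach, as a shift and turn from the pose commanded when the call began, along the tool's axes at that moment; what a row does not reach only later rows make up. A row lasts 1/12 s, in which the tool goes at most 41.7 mm and 7.16 degrees, less where a joint would pass 70% of its speed; a pose out of reach is approached as far as the arm can. A call with a gripper value outside its range is refused whole. The fingers move at their own pace and stop on an object; the grip force is fixed at half the most. Time passes only in rows, so rows that repeat a pose let the fingers close. It gives the time, the measured TCP pose, the force, the opening and the grip force at its end, in the units of the state.
- ctrl.get_obs(): the state, without advancing time (a new reading comes with each control period).
- ctrl.camera(name): name is "side" or "top"; returns a dict with "img" (480x640x3 uint8, red, green, blue), "z_map" (480x640 float32, m along the optical axis (not along the pixel's ray), 0 where there is no reading), "fovy" (degrees; the focal length in pixels is half the picture's height over the tangent of half this angle, whatever the lens; pixels are square), "cx", "cy" (the principal point, pixels), "k1" (the pictures are not rectified: a ray, as slopes to the right and down, at radius r is drawn at 1 + k1 r^2 times it, then the intrinsics apply), "extrinsics" (4x4, takes a point from camera to world coordinates). Camera axes: x right, y down, z forward; pixel columns grow to the right and rows downward; lengths in m; the calibration is good to about 2 mm. A picture is of the moment at which its call begins.
- ctrl.hand_in(): hands the job in; it is judged then, once.
The state is a dict: "time_s": time; "q": joint angles; "dq": joint speeds; "joint_efforts": joint torques, N m; "eef_pos": TCP position; "eef_rot": TCP orientation; "wrist_force": force on the tool from outside, world axes, zero at the start; "torque": the same for the moment, N m; "opening": opening from 0.0 (shut) to 1.0 (fully open); "grasp_force": force on a finger pad.
Only numpy, scipy, OpenCV 4.12 (cv2) and the standard library are available. Lean on these libraries where they do the work, as an engineer would, in place of code of your own. Each camera call takes 0.05 s, during which the arm holds its last target. There are 200 camera calls.

## Working session

There is one attempt and no reset: what is moved stays moved. The work goes in short steps, Python scripts to look and compute and a tool call to move; the robot and the scene stay as the last step left them, time stands still between calls to the robot, and variables do not carry over. Pictures are saved under pics/ and viewed, at most 10 in all, crops included, and the job is handed in when it is done.

Besides the shell and the picture viewer there is one more tool, called as name(argument=value, ...), one argument or row to a line, values as JSON. servo_tool: Moves the arm, as the interface text tells. Its arguments: {"type":"object","properties":{"series":{"type":"string"}},"required":["series"]}

```bash
mkdir -p pics; cat > h.py <<'E'
import numpy as np, cv2, pickle
from bench import ctrl
def shot(n,tag):
    c=ctrl.camera(n); pickle.dump(c,open(f'pics/{n}_{tag}.pkl','wb')); cv2.imwrite(f'pics/{n}_{tag}.png',c['img'][:,:,::-1]); return c
def load(n,tag): return pickle.load(open(f'pics/{n}_{tag}.pkl','rb'))
def K(c):
    f=240/np.tan(np.radians(c['fovy'])/2); return np.array([[f,0,c['cx']],[0,f,c['cy']],[0,0,1.]])
def ray(c,u,v):
    # distortion: r_d = r(1+k1 r^2)
    p=cv2.undistortPoints(np.array([[[u,v]]],float),K(c),np.array([c['k1'],0,0,0,0.]))[0,0]
    E=np.array(c['extrinsics']); return E[:3,3],E[:3,:3]@np.array([p[0],p[1],1.])
def atz(c,u,v,z):
    o,d=ray(c,u,v); return o+d*(z-o[2])/d[2]
def pt(c,u,v):
    o,d=ray(c,u,v); return o+d*c['z_map'][int(round(v)),int(round(u))]
def tri(a,ua,b,ub):
    o1,d1=ray(a,*ua);o2,d2=ray(b,*ub);d1=d1/np.linalg.norm(d1);d2=d2/np.linalg.norm(d2)
    s=np.linalg.lstsq(np.c_[d1,-d2],o2-o1,rcond=None)[0]
    p,q=o1+d1*s[0],o2+d2*s[1]; return (p+q)/2,np.linalg.norm(p-q)
def proj(c,P):
    E=np.linalg.inv(np.array(c['extrinsics'])); X=(E[:3,:3]@np.atleast_2d(P).T).T+E[:3,3]
    return cv2.projectPoints(X,np.zeros(3),np.zeros(3),K(c),np.array([c['k1'],0,0,0,0.]))[0][:,0]
E
python3 - <<'E'
from h import *
for n in('side','top'):
    c=shot(n,'0'); print(n,c['fovy'],c['cx'],c['cy'],c['k1'],np.round(c['extrinsics'],3).tolist())
print(ctrl.get_obs())
E
```

```text
side 51.75596526737137 322.70663401563627 237.87511054433256 0.00013089345568620772 [[0.977, -0.143, 0.157, 0.352], [-0.212, -0.703, 0.679, -0.779], [0.013, -0.697, -0.717, 0.99], [0.0, 0.0, 0.0, 1.0]]
top 45.05451226580862 328.35313080631784 245.16943165128362 -0.1821789706929148 [[-0.044, -0.977, 0.209, 0.216], [-0.999, 0.043, -0.008, 0.016], [-0.001, -0.209, -0.978, 1.781], [0.0, 0.0, 0.0, 1.0]]
{'time_s': 0.1, 'q': array([ 1.05969326e+00,  1.81476678e-01,  1.60788718e+00, -2.45386430e-05,
        1.35377483e+00, -2.06319838e-01]), 'dq': array([ 3.59673212e-04, -3.80780999e-03, -2.06891012e-03, -2.21540787e-04,
        1.85325946e-04, -8.93083167e-05]), 'joint_efforts': array([ 6.31867533e-04, -4.45874870e+01, -3.52242136e+01, -2.59186809e-04,
        4.09168322e-03, -1.86587607e-05]), 'eef_pos': array([0.17232967, 0.54810492, 0.25547868]), 'eef_rot': array([-2.60164668e-04,  1.51799795e-01,  9.88410959e-01, -7.28020383e-04]), 'wrist_force': array([-0.27439531,  0.60011694, -0.21141032]), 'torque': array([-0.08402262, -0.02984206,  0.0515537 ]), 'grasp_force': 0.0, 'opening': 0.999289989948555}
```

View pics/top_0.png

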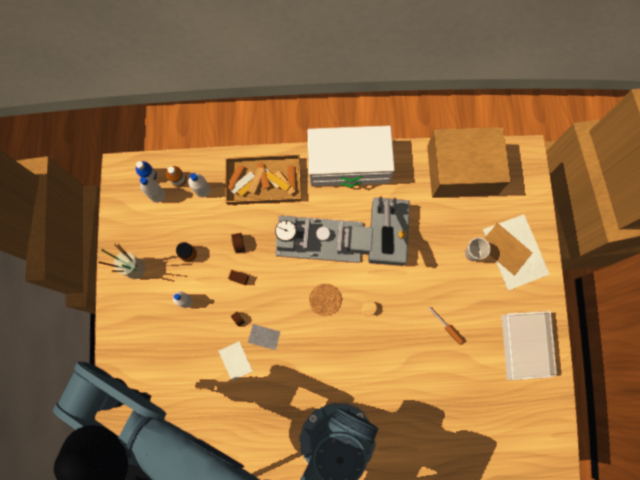

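View pics/side_0.png

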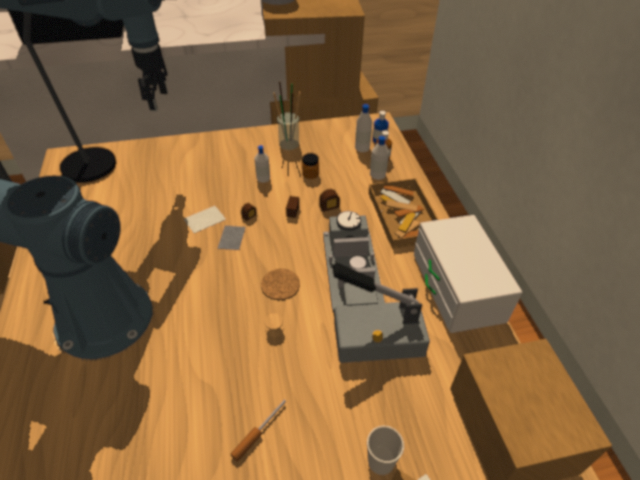

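The top view shows the press at about (340,232), with its +y side (the gauge) to the left. The tin is at (323,233), the mat at (325,299), and the three dark blocks at (238,242), (239,277) and (238,319). In the side view those blocks are at (330,200), (293,206) and (249,212). I'll enlarge both.

```bash
python3 - <<'E'
from h import *
c=load('top','0'); im=c['img'][185:335,215:415,::-1]; cv2.imwrite('pics/ct.png',cv2.resize(im,None,fx=4,fy=4,interpolation=cv2.INTER_CUBIC))
c=load('side','0'); im=c['img'][180:370,230:440,::-1]; cv2.imwrite('pics/cs.png',cv2.resize(im,None,fx=3.1,fy=3.1,interpolation=cv2.INTER_CUBIC))
t=load('top','0');s=load('side','0')
for n,cc,p in[('tin',t,(323,233)),('mat',t,(325,299)),('b1',t,(238,242)),('b2',t,(239,277)),('b3',t,(238,319)),('gauge',t,(285,231)),('tin',s,(358,263)),('mat',s,(280,284)),('b1',s,(330,200)),('b2',s,(293,206)),('b3',s,(249,212)),('gauge',s,(349,219))]:
    print(n,pt(cc,*p).round(4))
E
```

```text
tin [0.6269 0.0157 0.0396]
mat [ 0.4268  0.0184 -0.001 ]
b1 [0.6077 0.2782 0.0505]
b2 [0.5012 0.2789 0.0349]
b3 [0.3725 0.284  0.0361]
gauge [0.6259 0.1296 0.0917]
tin [0.6278 0.0109 0.0454]
mat [0.4265 0.015  0.0061]
b1 [0.6136 0.2686 0.0378]
b2 [0.5044 0.2661 0.0361]
b3 [0.3786 0.2788 0.0241]
gauge [0.6311 0.1257 0.0918]
```

View pics/ct.png

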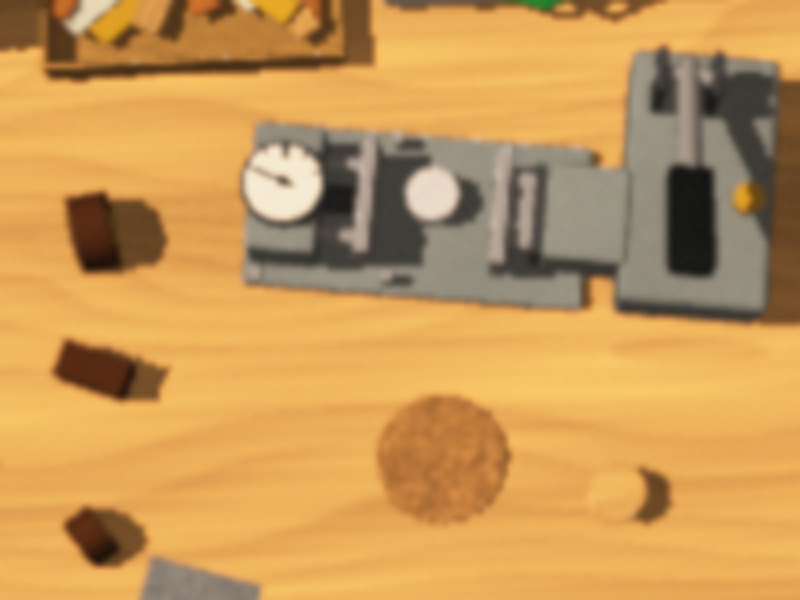

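View pics/cs.png

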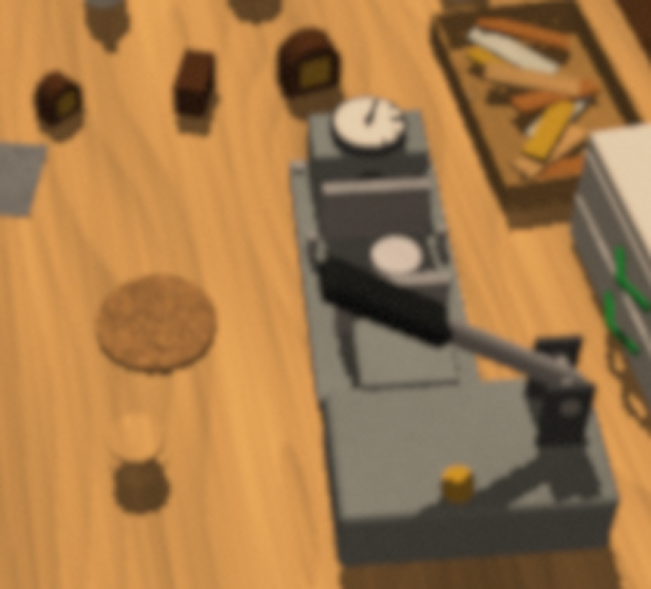

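The crops show the work block as the far arch, at top crop (93,232). The other two blocks are the flat one at (95,370) and the small arch at (93,535). The tin top is at (432,193), the pegs at about (400,280) and (400,140), and the pump top's corners are clear. Next I'll fit the press and block poses from both views.

```bash
cat > fit.py <<'E'
from h import *
from scipy.optimize import least_squares, minimize
t=load('top','0');s=load('side','0')
T=lambda u,v:(u/4+215-.4,v/4+185-.4); S=lambda u,v:(u/3.1+230-.3,v/3.1+180-.3)
M=[((135,-140,66),T(636,50)),((135,-255,66),T(778,63)),((-65,-255,66),T(766,306)),((-65,-140,66),T(617,299)),
((-50,145,77),T(249,248)),((50,145,77),T(258,124)),((-55,36,40),T(398,277)),((-50,90,77),T(312,251))]
N=[((-65,-255,66),S(340,517)),((135,-255,66),S(615,497)),((-65,-140,66),S(328,395)),((-50,145,77),S(309,117)),((50,145,77),S(421,112)),((-55,36,40),S(314,240)),((55,36,40),S(434,237))]
def W(p,P): c,q=np.cos(p[2]),np.sin(p[2]); P=np.array(P,float)/1000; return np.c_[p[0]+c*P[:,0]-q*P[:,1],p[1]+q*P[:,0]+c*P[:,1],P[:,2]]
def R(c,L): return lambda p:proj(c,W(p,[m for m,_ in L]))-np.array([x for _,x in L])
fits={}
for n,f in(('top',[R(t,M)]),('side',[R(s,N)]),('both',[R(t,M),R(s,N)])):
    r=least_squares(lambda p:np.concatenate([g(p).ravel() for g in f]),[.63,0,0],loss='soft_l1'); fits[n]=r.x
    print(n,r.x.round(4),[g(r.x).round(1).tolist() for g in f])
print('tin',tri(t,T(432,193),s,S(396,255)),'mat',tri(t,T(443,459),s,S(157,322)))
# arch fit
a=np.linspace(0,np.pi,15); prof=np.r_[[[-28,0],[28,0]],np.c_[28*np.cos(a),29+28*np.sin(a)]]
A=np.concatenate([np.c_[prof[:,0],np.full(len(prof),y),prof[:,1]] for y in(-15,15)])
def dark(c,box):
    u0,v0,u1,v1=box; g=c['img'][v0:v1,u0:u1].astype(int); m=np.zeros((480,640),np.uint8)
    m[v0:v1,u0:u1]=g[:,:,0]<95
    n,l,st,_=cv2.connectedComponentsWithStats(m); k=1+np.argmax(st[1:,4]); m=(l==k).astype(np.uint8)
    h=cv2.convexHull(np.argwhere(m)[:,::-1].astype(np.int32)); print('dark',cv2.boundingRect(h),m.sum()); return h[:,0].astype(float)
ht=dark(t,(226,225,262,258)); hs=dark(s,(312,182,348,218))
def cost(p):
    e=0
    for c,h in((t,ht),(s,hs)):
        q=cv2.convexHull(proj(c,W(p,A)).astype(np.float32)); h=cv2.convexHull(h.astype(np.float32))
        i=cv2.intersectConvexConvex(q,h)[0]; e+=1-i/(cv2.contourArea(q)+cv2.contourArea(h)-i+1e-9)
    return e
best=min((minimize(cost,[.61,.275,y],method='Nelder-Mead',options=dict(initial_simplex=np.array([[.61,.275,y],[.62,.275,y],[.61,.285,y],[.61,.275,y+.2]]))) for y in(-.4,0,.4)),key=lambda r:r.fun)
print('work',best.x,best.fun)
for c,o,k,n in((t,(215,185),4,'ct'),(s,(230,180),3.1,'cs')):
    im=cv2.imread(f'pics/{n}.png')
    def dr(P,col):
        for u,v in proj(c,P): cv2.circle(im,(int((u-o[0]+.4)*k),int((v-o[1]+.4)*k)),2,col,-1)
    dr(W(best.x,A),(0,255,0)); dr(W(fits['both'],[m for m,_ in M]+[(x,y,z) for x in(-65,65) for y in(50,-55) for z in(15,)]+[(55,36,40),(-55,36,40),(-55,36,15),(55,36,15),(45,50,75),(-45,50,75),(-33,-180,221)]),(0,0,255))
    cv2.imwrite(f'pics/{n}2.png',im)
a_=cv2.imread('pics/ct2.png');b_=cv2.imread('pics/cs2.png')
cv2.imwrite('pics/ov.png',np.hstack([cv2.resize(a_[30:330],(480,180)) if 0 else a_[30:330,40:440],cv2.resize(b_[0:400,250:650],(400,300*400//400+100))[:300]]))
E
python3 fit.py
```

```text
top [ 0.6136  0.0109 -0.124 ] [[[-0.3, -0.7], [1.2, -1.0], [1.0, 1.6], [0.3, 0.4], [-1.5, 0.2], [-0.5, -0.8], [-2.5, -0.2], [0.9, 0.8]]]
side [ 0.6152  0.0084 -0.1268] [[[-0.1, 3.1], [3.0, 3.3], [-1.7, -1.1], [-0.7, -0.3], [0.0, -0.5], [-0.6, -0.6], [2.8, -1.9]]]
both [ 0.6144  0.01   -0.1242] [[[-0.0, -1.0], [1.4, -1.3], [1.2, 1.3], [0.6, 0.1], [-1.2, -0.1], [-0.2, -1.1], [-2.2, -0.5], [1.2, 0.5]], [[-0.3, 2.6], [2.7, 2.5], [-2.0, -1.6], [-1.3, -0.6], [-0.5, -0.9], [-1.0, -0.9], [2.3, -2.4]]]
tin (array([0.62743174, 0.01689385, 0.04258416]), np.float64(0.0013433792746164336)) mat (array([0.42636221, 0.01744635, 0.0042559 ]), np.float64(0.0026451155307402247))
dark (233, 234, 13, 19) 192
dark (320, 190, 20, 28) 422
work [0.61257363 0.27695109 0.0974096 ] 0.4658867950017037
```

View pics/ov.png

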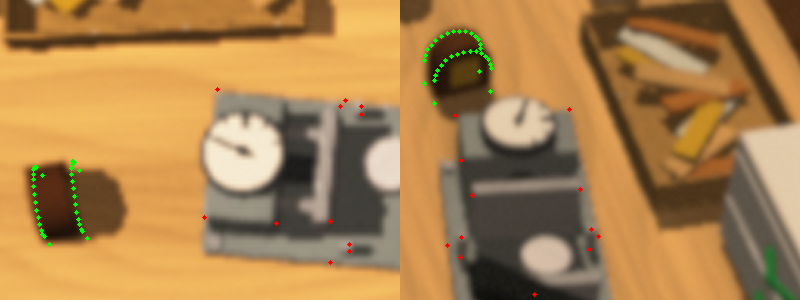

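The overlay is a few pixels off: the pump's edges are poor landmarks, and the dark mask on the block is rough. I'll take one larger composite and read off the bed, jaws, pegs and block.

```bash
python3 - <<'E'
from h import *
t=load('top','0')['img'];s=load('side','0')['img']
def cr(i,u,v,w,h,k): return cv2.resize(i[v:v+h,u:u+w,::-1],(w*k,h*k),interpolation=cv2.INTER_CUBIC)
o=np.zeros((600,800,3),np.uint8)
def put(a,x,y): a=a[:600-y,:800-x]; o[y:y+a.shape[0],x:x+a.shape[1]]=np.clip(a*1.3,0,255)
put(cr(t,270,211,130,50,6),0,0)
put(cr(s,322,203,66,74,4),0,300)
put(cr(s,312,183,36,37,8),270,300)
put(cr(t,226,228,28,30,8),570,300)
cv2.imwrite('pics/cmp.png',o)
E
```

```text
(no output)
```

View pics/cmp.png

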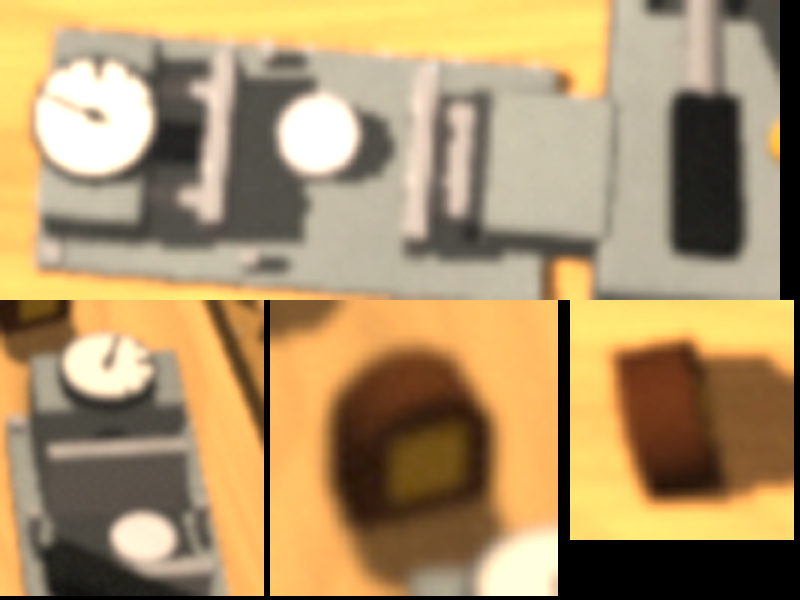

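```bash
cat > fit2.py <<'E'
from h import *
from scipy.optimize import least_squares, minimize
import re
src=open('fit.py').read(); exec(src[src.index('def W'):src.index('fits=')])
a=np.linspace(0,np.pi,15); prof=np.r_[[[-28,0],[28,0]],np.c_[28*np.cos(a),29+28*np.sin(a)]]
A=np.concatenate([np.c_[prof[:,0],np.full(len(prof),y),prof[:,1]] for y in(-15,15)])
exec(src[src.index('def cost'):src.index('best=')])
t=load('top','0');s=load('side','0')
T=lambda u,v:(u/6+270-.42,v/6+211-.42);S=lambda u,v:(u/4+322-.375,(v-300)/4+203-.375)
M=[((-50,145,77),T(43,225)),((50,145,77),T(58,30)),((-50,90,77),T(140,227)),((45,50,75),T(238,48)),((-45,50,75),T(221,222)),((-55,36,40),T(249,260)),((55,36,40),T(268,47))]
N=[((-50,145,77),S(30,355)),((50,145,77),S(176,352)),((-45,50,75),S(50,458)),((45,50,75),S(190,447)),((-55,36,40),S(40,518)),((55,36,40),S(193,498))]
for n,f in(('top',[R(t,M)]),('side',[R(s,N)]),('both',[R(t,M),R(s,N)])):
    r=least_squares(lambda p:np.concatenate([g(p).ravel() for g in f]),[.63,0,0],loss='soft_l1')
    print(n,r.x.round(4),[g(r.x).round(1).tolist() for g in f])
p=r.x
c_,q_=np.cos(p[2]),np.sin(p[2]); tin=np.array([.6274,.0169])-p[:2]; print('tin in press',c_*tin[0]+q_*tin[1],-q_*tin[0]+c_*tin[1])
print('bed_mid',W(p,[(0,36,15),(0,32,15),(-33,-180,221),(-67.5,-180,85)]).round(4), 'ramface pts',[atz(t,*T(u,v),.075).round(4) for u,v in((418,65),(403,237))])
ht=np.array([(615,350),(640,345),(692,341),(700,360),(724,488),(715,494),(650,499),(638,470)])*1.; ht=(ht-[570,300])/8+[225.56,227.56]
hs=np.array([(333,430),(345,385),(375,352),(420,348),(460,370),(485,405),(492,440),(488,498),(430,517),(362,530),(340,490)])*1.; hs=(hs-[270,300])/8+[311.56,182.56]
for y in(-.4,-.1,.2):
    b=minimize(cost,[.61,.275,y],method='Nelder-Mead',options=dict(initial_simplex=np.array([[.61,.275,y],[.62,.275,y],[.61,.285,y],[.61,.275,y+.2]]))); print('work',b.x,b.fun)
print(atz(s,323.1,211.3,0),atz(t,244.6,251.3,0),atz(s,338.8,207.6,0))
# bench depth bias
for c,n in((t,'t'),(s,'s')):
    P=np.array([pt(c,*proj(c,[x,y,0])[0]) for x in(.45,.5,.55) for y in(-.1,.0,.12)]); print(n,P[:,2].round(4))
E
python3 fit2.py
```

```text
top [ 0.6141  0.0113 -0.11  ] [[[-1.3, -0.8], [-1.0, -0.3], [0.7, 0.1], [-0.1, 0.4], [0.6, 0.3], [0.6, -0.3], [0.0, 0.6]]]
side [ 0.6172  0.0115 -0.1168] [[[-0.5, 0.0], [-0.2, -1.3], [0.3, 0.1], [0.1, 0.8], [-0.8, -1.4], [2.9, 1.0]]]
both [ 0.6153  0.0112 -0.1161] [[[-1.4, -1.5], [-0.9, -1.0], [0.6, -0.5], [0.0, -0.1], [0.5, -0.2], [0.5, -0.7], [0.1, 0.2]], [[-1.2, 0.2], [-0.9, -1.1], [-0.4, 0.3], [-0.6, 1.0], [-1.5, -1.2], [2.2, 1.2]]]
tin in press 0.011374787748055991 0.007041793565217097
bed_mid [[ 0.6195  0.047   0.015 ]
 [ 0.619   0.043   0.015 ]
 [ 0.5616 -0.1637  0.221 ]
 [ 0.5274 -0.1597  0.085 ]] ramface pts [array([ 0.6526, -0.0352,  0.075 ]), array([ 0.564 , -0.0234,  0.075 ])]
work [0.61407849 0.28224125 0.20186047] 0.23846874657807238
work [0.61408089 0.28224368 0.2021936 ] 0.23846895181840966
work [0.61407456 0.28224712 0.20189982] 0.23846893686359327
[5.92958993e-01 2.65277998e-01 1.11022302e-16] [0.58816412 0.26524434 0.        ] [ 6.42102047e-01  2.71870859e-01 -1.11022302e-16]
t [ 0.0005  0.0021 -0.0064 -0.0042 -0.0038 -0.006  -0.008   0.0066 -0.    ]
s [0.0027 0.0078 0.0008 0.0008 0.0003 0.0044 0.0667 0.0136 0.0009]
```

```bash
cat > g.py <<'E'
import sys,numpy as np
from scipy.spatial.transform import Rotation as Ro
from bench import ctrl
def go(x,y,z,yaw,o=None):
    o=o or ctrl.get_obs(); q=o['eef_rot']; R=Ro.from_quat([q[1],q[2],q[3],q[0]])
    a=np.radians(yaw); ty=np.array([np.cos(a),np.sin(a),0]); tz=np.array([0,0,-1.]); G=Ro.from_matrix(np.c_[np.cross(ty,tz),ty,tz])
    print('shift',(R.inv().apply(np.array([x,y,z])-o['eef_pos'])).round(4),'turn',(R.inv()*G).as_rotvec(degrees=True).round(1))
    print(round(o['time_s'],2),o['eef_pos'].round(4),'F',o['wrist_force'].round(1),'open',round(float(o['opening']),3),'gf',round(float(o['grasp_force']),1))
if __name__=='__main__': go(*map(float,sys.argv[1:]))
E
python3 g.py .6274 .0165 .16 -6.6
```

```text
shift [-0.5937 -0.3704  0.0959] turn [-0.1  0.  79.1]
0.1 [0.1723 0.5481 0.2555] F [-0.3  0.6 -0.2] open 0.999 gf 0.0
```

servo_tool(
  series="-0.5 -0.594 -0.370 0.096 0 0 79.1;-0.5 -0.594 -0.370 0.096 0 0 79.1;-0.5 -0.594 -0.370 0.096 0 0 79.1;-0.5 -0.594 -0.370 0.096 0 0 79.1;-0.5 -0.594 -0.370 0.096 0 0 79.1;-0.5 -0.594 -0.370 0.096 0 0 79.1;-0.5 -0.594 -0.370 0.096 0 0 79.1;-0.5 -0.594 -0.370 0.096 0 0 79.1;-0.5 -0.594 -0.370 0.096 0 0 79.1;-0.5 -0.594 -0.370 0.096 0 0 79.1;-0.5 -0.594 -0.370 0.096 0 0 79.1;-0.5 -0.594 -0.370 0.096 0 0 79.1",
)

```text
time_s: 1.1
eef_pos: [0.4958, 0.1706, 0.1878]
eef_rot: [-0.0, 0.749, 0.663, -0.0]
wrist_force: [0.3, -0.1, -0.4]
opening: 0.746
grasp_force: 0.0
```

```bash
python3 g.py .6274 .0165 .16 -6.6
```

```text
shift [-0.1371  0.1493  0.0278] turn [-0.  -0.  -0.4]
1.1 [0.4958 0.1706 0.1878] F [ 0.3 -0.1 -0.4] open 0.746 gf 0.0
```

servo_tool(
  series="-0.5 -0.137 0.149 0.028 0 0 -0.4;-0.5 -0.137 0.149 0.028 0 0 -0.4;-0.5 -0.137 0.149 0.028 0 0 -0.4;-0.5 -0.137 0.149 0.028 0 0 -0.4;-0.5 -0.137 0.149 0.028 0 0 -0.4;-0.5 -0.137 0.149 0.028 0 0 -0.4;-0.5 -0.137 0.149 0.028 0 0 -0.4;-0.5 -0.137 0.149 0.028 0 0 -0.4",
)

```text
time_s: 1.77
eef_pos: [0.6266, 0.0196, 0.1595]
eef_rot: [-0.001, 0.744, 0.668, -0.0]
wrist_force: [-0.1, 0.3, 0.1]
opening: 0.755
grasp_force: 0.0
```

```bash
python3 - <<'E'
from h import *
from g import go
go(.6274,.0165,.045,-6.6)
s=shot('side','1');t=shot('top','1')
o=np.hstack([cv2.resize(s['img'][170:300,310:430,::-1],(400,433),interpolation=cv2.INTER_CUBIC),cv2.resize(t['img'][180:290,270:370,::-1],(400,440),interpolation=cv2.INTER_CUBIC)[:433]])
cv2.imwrite('pics/a1.png',o)
E
```

```text
shift [-0.003   0.0013  0.1145] turn [-0.1 -0.   0.4]
1.77 [0.6266 0.0196 0.1595] F [-0.1  0.3  0.1] open 0.755 gf 0.0
```

View pics/a1.png

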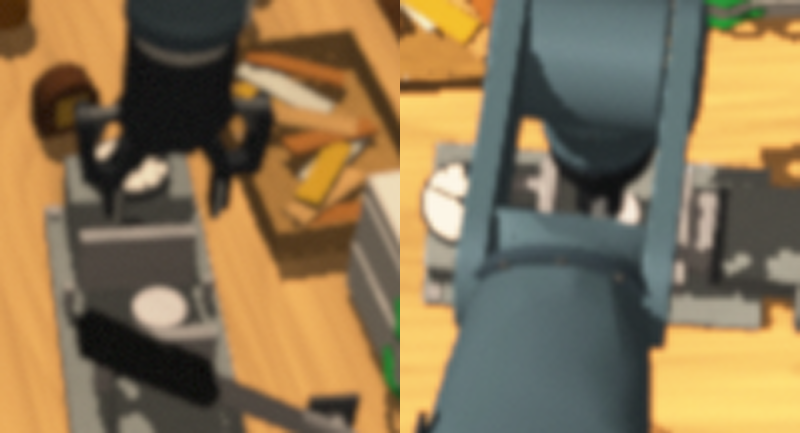

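The fingers straddle the tin, with tips at side crop (112,215) and (217,210). I'll compare their midpoint with the projection of the TCP, then descend.

```bash
python3 - <<'E'
from h import *
s=load('side','1')
print(proj(s,[[.6266,.0196,.1345],[.6266,.0196,.1385],[.6266-.035,.0196+.004,.1375],[.6266+.035,.0196-.004,.1375]]))
E
```

```text
[[358.97188389 236.13518591]
 [359.08112589 234.97737965]
 [344.61373875 236.16553811]
 [373.42684711 234.37332867]]
```

servo_tool(
  series="-0.5 -0.003 0.001 0.030 0 0 0.4;-0.5 -0.003 0.001 0.060 0 0 0.4;-0.5 -0.003 0.001 0.085 0 0 0.4;-0.5 -0.003 0.001 0.105 0 0 0.4;-0.5 -0.003 0.001 0.1145 0 0 0.4;-0.5 -0.003 0.001 0.1145 0 0 0.4;0.3 -0.003 0.001 0.1145 0 0 0.4;0.3 -0.003 0.001 0.1145 0 0 0.4;0.3 -0.003 0.001 0.1145 0 0 0.4;0.3 -0.003 0.001 0.1145 0 0 0.4;0.3 -0.003 0.001 0.1145 0 0 0.4;0.3 -0.003 0.001 0.1145 0 0 0.4",
)

```text
time_s: 2.87
eef_pos: [0.6296, 0.0163, 0.0481]
eef_rot: [0.001, 0.746, 0.666, 0.001]
wrist_force: [-0.8, 1.1, 6.8]
opening: 0.452
grasp_force: 60.6
```

```bash
python3 g.py .627 .0165 .13 -6.6;  python3 g.py .4263 .0175 .13 -6.6
```

```text
shift [-0.0001 -0.0023 -0.0819] turn [ 0.2 -0.   0. ]
2.87 [0.6296 0.0163 0.0481] F [-0.8  1.1  6.8] open 0.452 gf 60.6
shift [-0.022  -0.2018 -0.0826] turn [ 0.2 -0.   0. ]
2.87 [0.6296 0.0163 0.0481] F [-0.8  1.1  6.8] open 0.452 gf 60.6
```

servo_tool(
  series="0.3 0 -0.001 -0.02 0 0 0;0.3 0 -0.001 -0.05 0 0 0;0.3 0 -0.001 -0.085 0 0 0;0.3 -0.005 -0.040 -0.085 0 0 0;0.3 -0.01 -0.080 -0.085 0 0 0;0.3 -0.015 -0.12 -0.085 0 0 0;0.3 -0.02 -0.16 -0.085 0 0 0;0.3 -0.022 -0.20 -0.085 0 0 0;0.3 -0.022 -0.20 -0.085 0 0 0;0.3 -0.022 -0.20 -0.085 0 0 0",
)

```text
time_s: 3.7
eef_pos: [0.4245, 0.0177, 0.1308]
eef_rot: [-0.0, 0.747, 0.665, -0.0]
wrist_force: [0.8, -0.7, 0.1]
opening: 0.449
grasp_force: 60.5
```

```bash
python3 - <<'E'
from h import *
from g import go
go(.4263,.0175,.039,-6.6)
s=shot('side','2')
cv2.imwrite('pics/a2.png',cv2.resize(s['img'][190:330,220:340,::-1],(480,560),interpolation=cv2.INTER_CUBIC))
E
```

```text
shift [0.     0.0018 0.0918] turn [-0.  0.  0.]
3.7 [0.4245 0.0177 0.1308] F [ 0.8 -0.7  0.1] open 0.449 gf 60.5
```

View pics/a2.png

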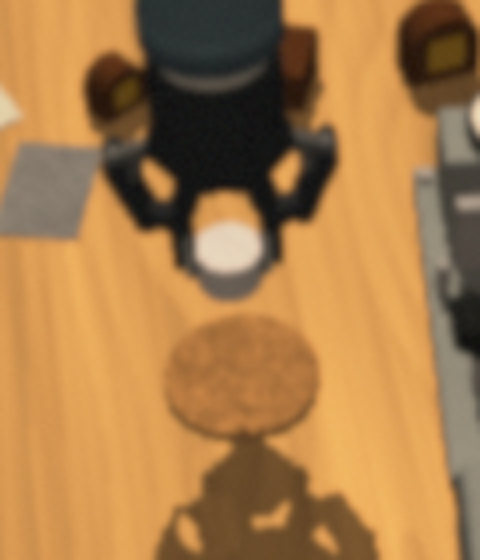

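The tin is held level, with its top at crop (229,247). The mat is directly beneath, at (242,376).

```bash
python3 - <<'E'
from h import *
s=load('side','2')
for z in(.115,.12,.125,.13,.135): print(z,proj(s,[.4245,.0177,z])[0].round(1))
E
```

```text
0.115 [276.8 254.5]
0.12 [276.7 253. ]
0.125 [276.6 251.6]
0.13 [276.5 250.2]
0.135 [276.3 248.7]
```

servo_tool(
  series="0.3 0 0.002 0.03 0 0 0;0.3 0 0.002 0.06 0 0 0;0.3 0 0.002 0.08 0 0 0;0.3 0 0.002 0.088 0 0 0;0.3 0 0.002 0.090 0 0 0;0.3 0 0.002 0.090 0 0 0",
)

```text
time_s: 4.25
eef_pos: [0.4299, 0.0168, 0.0411]
eef_rot: [0.0, 0.746, 0.665, 0.0]
wrist_force: [0.2, 0.6, 0.5]
opening: 0.451
grasp_force: 60.5
```

servo_tool(
  series="0.3 0 -0.003 0.001 0 0 0;0.3 0 -0.003 0.002 0 0 0;0.3 0 -0.003 0.0025 0 0 0;0.3 0 -0.003 0.0025 0 0 0",
)

```text
time_s: 4.58
eef_pos: [0.4264, 0.0173, 0.039]
eef_rot: [0.001, 0.746, 0.666, 0.0]
wrist_force: [0.8, -0.5, -0.0]
opening: 0.449
grasp_force: 60.5
```

servo_tool(
  series="0.3 0 0 0.0007 0 0 0;0.3 0 0 0.0007 0 0 0;-0.5 0 0 0.0007 0 0 0;-0.5 0 0 0.0007 0 0 0;-0.5 0 0 0.0007 0 0 0;-0.5 0 0 0.0007 0 0 0;-0.5 0 0 -0.025 0 0 0;-0.5 0 0 -0.06 0 0 0;-0.5 0 0 -0.10 0 0 0;-0.7 0 0 -0.12 0 0 0;-0.7 0 0 -0.12 0 0 0",
)

```text
time_s: 5.5
eef_pos: [0.4292, 0.0167, 0.1633]
eef_rot: [0.004, 0.746, 0.666, 0.003]
wrist_force: [0.9, 0.3, -0.2]
opening: 0.85
grasp_force: 0.0
```

```bash
python3 g.py .614 .282 .19 11; python3 g.py .614 .282 .19 11.5 
```

```text
shift [ 0.2846  0.1536 -0.0255] turn [  0.5   0.2 -17.6]
5.5 [0.4292 0.0167 0.1633] F [ 0.9  0.3 -0.2] open 0.85 gf 0.0
shift [ 0.2846  0.1536 -0.0255] turn [  0.5   0.2 -18.1]
5.5 [0.4292 0.0167 0.1633] F [ 0.9  0.3 -0.2] open 0.85 gf 0.0
```

servo_tool(
  series="-0.7 0.285 0.152 -0.026 0 0 -17.8;-0.7 0.285 0.152 -0.026 0 0 -17.8;-0.7 0.285 0.152 -0.026 0 0 -17.8;-0.7 0.285 0.152 -0.026 0 0 -17.8;-0.7 0.285 0.152 -0.026 0 0 -17.8;-0.7 0.285 0.152 -0.026 0 0 -17.8;-0.7 0.285 0.152 -0.026 0 0 -17.8;-0.7 0.285 0.152 -0.026 0 0 -17.8;-0.7 0.285 0.152 -0.026 0 0 -17.8;-0.7 0.285 0.152 -0.026 0 0 -17.8;-0.7 0.285 0.152 -0.026 0 0 -17.8",
)

```text
time_s: 6.42
eef_pos: [0.6084, 0.2827, 0.1825]
eef_rot: [-0.001, 0.634, 0.773, -0.001]
wrist_force: [-0.1, -1.1, 0.5]
opening: 0.852
grasp_force: 0.0
```

```bash
python3 - <<'E'
from h import *
from g import go
go(.614,.282,.030,11.3)
s=shot('side','3');t=shot('top','3')
a=cv2.resize(s['img'][130:230,270:370,::-1],(400,400),interpolation=cv2.INTER_CUBIC);b=cv2.resize(s['img'][210:310,240:340,::-1],(400,400),interpolation=cv2.INTER_CUBIC)
cv2.imwrite('pics/a3.png',np.hstack([a,b]))
E
```

```text
shift [-0.0017  0.0058  0.1525] turn [-0.2  0.  -0. ]
6.42 [0.6084 0.2827 0.1825] F [-0.1 -1.1  0.5] open 0.852 gf 0.0
```

View pics/a3.png

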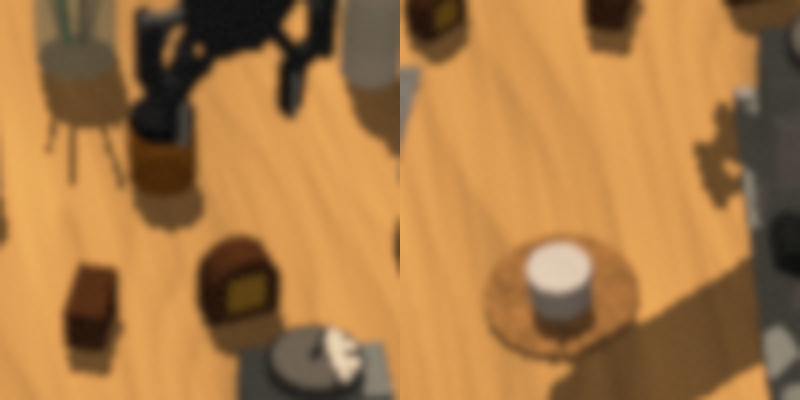

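The tin stands in the middle of the mat, at right half (558,290). The gripper is above the work block at left half (238,285), so I descend.

servo_tool(
  series="-0.7 -0.002 0.004 0.04 0 0 0;-0.7 -0.002 0.004 0.08 0 0 0;-0.7 -0.002 0.004 0.11 0 0 0;-0.7 -0.002 0.004 0.135 0 0 0;-0.7 -0.002 0.004 0.148 0 0 0;-0.7 -0.002 0.004 0.153 0 0 0;-0.7 -0.002 0.004 0.153 0 0 0",
)

```text
time_s: 7.1
eef_pos: [0.6133, 0.2812, 0.0308]
eef_rot: [-0.0, 0.635, 0.773, -0.001]
wrist_force: [-1.0, 0.3, -0.8]
opening: 0.847
grasp_force: 0.0
```

```bash
python3 g.py .614 .282 .030 11.3
```

```text
shift [0.0007 0.0009 0.0008] turn [-0.1  0.  -0.1]
7.1 [0.6133 0.2812 0.0308] F [-1.   0.3 -0.8] open 0.847 gf 0.0
```

servo_tool(
  series="0 0 0 0 0 0 0;0 0 0 0 0 0 0;0 0 0 0 0 0 0;0 0 0 0 0 0 0;0 0 0 0 0 0 0;0 0 0 0 0 0 0",
)

```text
time_s: 7.6
eef_pos: [0.6156, 0.2824, 0.0341]
eef_rot: [0.001, 0.634, 0.773, 0.002]
wrist_force: [0.3, -0.6, 7.2]
opening: 0.642
grasp_force: 66.1
```

servo_tool(
  series="0 0 0 -0.02 0 0 0;0 0 0 -0.06 0 0 0;0 0 0 -0.10 0 0 0;0 0 0 -0.14 0 0 0;0 0 0 -0.175 0 0 0;0 0 0 -0.175 0 0 0",
)

```text
time_s: 8.1
eef_pos: [0.6181, 0.2834, 0.2172]
eef_rot: [0.005, 0.634, 0.773, 0.006]
wrist_force: [1.6, 1.1, 1.2]
opening: 0.647
grasp_force: 65.4
```

```bash
python3 g.py .6185 .037 .20 -6.6
```

```text
shift [-0.2417 -0.048   0.0162] turn [ 0.9 -0.2 17.9]
8.1 [0.6181 0.2834 0.2172] F [1.6 1.1 1.2] open 0.647 gf 65.4
```

servo_tool(
  series="0 -0.040 -0.008 0 0 0 3;0 -0.080 -0.016 0 0 0 6;0 -0.120 -0.024 0 0 0 9;0 -0.160 -0.032 0 0 0 12;0 -0.200 -0.040 0 0 0 15;0 -0.230 -0.046 0.005 0 0 17.9;0 -0.242 -0.047 0.005 0 0 17.9;0 -0.242 -0.047 0.005 0 0 17.9;0 -0.242 -0.047 0.005 0 0 17.9;0 -0.242 -0.047 0.005 0 0 17.9",
)

```text
time_s: 8.93
eef_pos: [0.6148, 0.0367, 0.2015]
eef_rot: [-0.0, 0.747, 0.665, 0.0]
wrist_force: [-0.6, -0.2, -1.0]
opening: 0.64
grasp_force: 65.1
```

```bash
python3 g.py .6185 .037 .14 -6.6
```

```text
shift [0.0006 0.0036 0.0615] turn [ 0. -0.  0.]
8.93 [0.6148 0.0367 0.2015] F [-0.6 -0.2 -1. ] open 0.64 gf 65.1
```

servo_tool(
  series="0 -0.004 0.004 0.02 0 0 0;0 -0.004 0.005 0.045 0 0 0;0 -0.004 0.005 0.075 0 0 0;0 -0.004 0.005 0.09 0 0 0;0 -0.004 0.005 0.09 0 0 0;0 -0.004 0.005 0.09 0 0 0",
)

```text
time_s: 9.43
eef_pos: [0.6187, 0.0327, 0.1107]
eef_rot: [-0.001, 0.746, 0.666, -0.001]
wrist_force: [0.9, 0.2, -0.2]
opening: 0.645
grasp_force: 65.2
```

```bash
python3 g.py .620 .042 .051 -6.6
```

```text
shift [0.0094 0.0003 0.0597] turn [-0.1 -0.   0.1]
9.43 [0.6187 0.0327 0.1107] F [ 0.9  0.2 -0.2] open 0.645 gf 65.2
```

servo_tool(
  series="0 0.005 0 0 0 0 0;0 0.009 0 0 0 0 0;0 0.009 0 0 0 0 0;0 0.009 0 0.015 0 0 0;0 0.009 0 0.03 0 0 0;0 0.009 0 0.042 0 0 0;0 0.009 0 0.05 0 0 0;0 0.009 0 0.054 0 0 0;0 0.009 0 0.054 0 0 0",
)

```text
time_s: 10.18
eef_pos: [0.6199, 0.0399, 0.0565]
eef_rot: [-0.001, 0.747, 0.665, -0.0]
wrist_force: [-0.0, 0.3, -1.6]
opening: 0.644
grasp_force: 65.2
```

```bash
python3 g.py .620 .042 .050 -6.6
```

```text
shift [ 0.0021 -0.0001  0.0065] turn [-0.1 -0.  -0.1]
10.18 [0.6199 0.0399 0.0565] F [-0.   0.3 -1.6] open 0.644 gf 65.2
```

servo_tool(
  series="0 0.003 0 0.002 0 0 0;0 0.003 0 0.004 0 0 0;0 0.003 0 0.006 0 0 0;0 0.003 0 0.0075 0 0 0;0 0.003 0 0.0075 0 0 0;0 0.003 0 0.0075 0 0 0",
)

```text
time_s: 10.68
eef_pos: [0.6207, 0.0428, 0.0499]
eef_rot: [-0.0, 0.747, 0.665, -0.0]
wrist_force: [-0.2, -0.4, -1.1]
opening: 0.642
grasp_force: 65.2
```

servo_tool(
  series="0 0 0 0.0008 0 0 0;0 0 0 0.0016 0 0 0;0 0 0 0.002 0 0 0;0 0 0 0.002 0 0 0",
)

```text
time_s: 11.02
eef_pos: [0.621, 0.0427, 0.0491]
eef_rot: [0.0, 0.747, 0.665, 0.0]
wrist_force: [-5.4, -1.6, 6.9]
opening: 0.644
grasp_force: 66.2
```

servo_tool(
  series="0 0 0 -0.001 0 0 0;0 0 0 -0.001 0 0 0;-0.36 0 0 -0.001 0 0 0;-0.36 0 0 -0.001 0 0 0;-0.36 0 0 -0.001 0 0 0;-0.36 0 0 -0.001 0 0 0",
)

```text
time_s: 11.52
eef_pos: [0.6208, 0.0428, 0.0488]
eef_rot: [0.0, 0.747, 0.665, 0.0]
wrist_force: [-0.0, 0.4, 0.1]
opening: 0.68
grasp_force: 0.0
```

```bash
python3 - <<'E'
from h import *
from g import go
go(.620,.042,.2,-6.6)
s=shot('side','4');t=shot('top','4')
E
```

```text
shift [-0.0009 -0.0007 -0.1512] turn [ 0.   0.  -0.1]
11.52 [0.6208 0.0428 0.0488] F [-0.   0.4  0.1] open 0.68 gf 0.0
```

servo_tool(
  series="-0.36 0 0 -0.005 0 0 0;-0.36 0 0 -0.015 0 0 0;-0.36 0 0 -0.03 0 0 0;-0.4 0 0 -0.06 0 0 0;-0.4 0 0 -0.10 0 0 0;-0.4 0 0 -0.14 0 0 0;-0.4 0 0 -0.18 0 0 0;0 -0.04 0 -0.22 0 0 0;1 -0.08 0 -0.26 0 0 0;1 -0.11 0 -0.26 0 0 0;1 -0.15 0 -0.26 0 0 0;1 -0.15 0 -0.26 0 0 0",
)

```text
time_s: 12.62
eef_pos: [0.6033, -0.1115, 0.3126]
eef_rot: [0.003, 0.748, 0.663, 0.0]
wrist_force: [-0.1, 0.3, 0.7]
opening: 0.003
grasp_force: 0.0
```

```bash
python3 - <<'E'
from h import *
from g import go
go(.562,-.164,.262,-6.6)
s=shot('side','5');t=shot('top','5')
def cr(i,u,v,w,h,k): return np.clip(cv2.resize(i[v:v+h,u:u+w,::-1],(w*k,h*k),interpolation=cv2.INTER_CUBIC)*1.5,0,255).astype(np.uint8)
o=np.hstack([cr(t['img'],272,205,65,60,6),cr(s['img'],320,200,66,60,6)]); cv2.imwrite('pics/a5.png',o); print(o.shape)
E
```

```text
shift [-0.0569 -0.035   0.0506] turn [ 0.3  0.2 -0.3]
12.62 [ 0.6033 -0.1115  0.3126] F [-0.1  0.3  0.7] open 0.003 gf 0.0
(360, 786, 3)
```

View pics/a5.png

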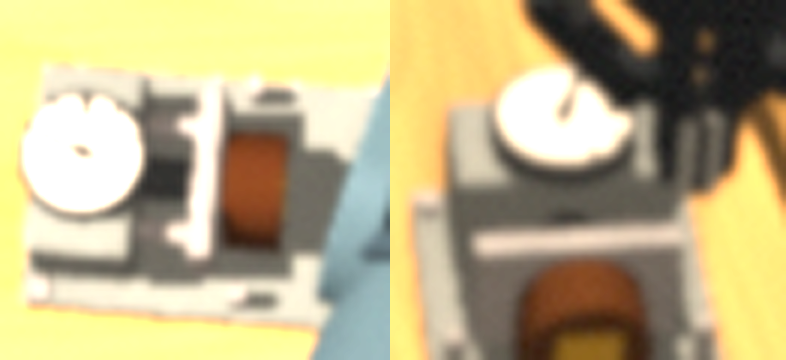

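The block stands squarely against the sprung jaw, at left (253,192), midway between the pegs at (268,97) and (245,298), and the gauge reads zero. Next I move over the lever grip.

servo_tool(
  series="1 -0.02 -0.012 0 0 0 0;1 -0.04 -0.024 0.01 0 0 0;1 -0.057 -0.036 0.02 0 0 0;1 -0.057 -0.036 0.03 0 0 0;1 -0.057 -0.036 0.04 0 0 0;1 -0.057 -0.036 0.04 0 0 0;1 -0.057 -0.036 0.04 0 0 0",
)

```text
time_s: 13.3
eef_pos: [0.5611, -0.1571, 0.2681]
eef_rot: [-0.001, 0.747, 0.665, -0.0]
wrist_force: [0.9, 0.1, 0.5]
opening: -0.001
grasp_force: 0.0
```

```bash
python3 g.py .562 -.164 .26 -6.6
```

```text
shift [-0.0068  0.0017  0.0081] turn [-0.1 -0.1  0. ]
13.3 [ 0.5611 -0.1571  0.2681] F [0.9 0.1 0.5] open -0.001 gf 0.0
```

servo_tool(
  series="1 -0.007 0.001 0 0 0 0;1 -0.007 0.001 0.004 0 0 0;1 -0.007 0.001 0.008 0 0 0;1 -0.007 0.001 0.012 0 0 0;1 -0.007 0.001 0.016 0 0 0;1 -0.007 0.001 0.016 0 0 0",
)

```text
time_s: 13.8
eef_pos: [0.5606, -0.1653, 0.2515]
eef_rot: [-0.001, 0.747, 0.665, -0.0]
wrist_force: [-0.4, -0.1, -0.4]
opening: -0.004
grasp_force: 0.0
```

servo_tool(
  series="1 0 0 0.003 0 0 0;1 0 0 0.006 0 0 0;1 0 0 0.009 0 0 0;1 0 0 0.009 0 0 0",
)

```text
time_s: 14.13
eef_pos: [0.5613, -0.1659, 0.2438]
eef_rot: [0.0, 0.747, 0.665, 0.0]
wrist_force: [0.5, -1.4, 3.4]
opening: -0.001
grasp_force: 1.5
```

servo_tool(
  series="1 0 -0.012 0.020 0 0 0;1 0 -0.021 0.042 0 0 0;1 0 -0.029 0.065 0 0 0;1 0 -0.034 0.088 0 0 0;1 0 -0.036 0.108 0 0 0;1 0 -0.035 0.122 0 0 0;1 0 -0.034 0.133 0 0 0;1 0 -0.034 0.138 0 0 0;1 0 -0.034 0.138 0 0 0;1 0 -0.034 0.138 0 0 0",
)

```text
time_s: 14.97
eef_pos: [0.5302, -0.1629, 0.1114]
eef_rot: [0.003, 0.747, 0.665, 0.001]
wrist_force: [-8.6, 5.1, 36.1]
opening: -0.005
grasp_force: 18.6
```

```bash
python3 - <<'E'
from h import *
from g import go
go(.562,-.166,.24,-6.6); shot('side','6');shot('top','6')
E
```

```text
shift [ 0.0003  0.0327 -0.1284] turn [ 0.4  0.1 -0. ]
14.97 [ 0.5302 -0.1629  0.1114] F [-8.6  5.1 36.1] open -0.005 gf 18.6
```

servo_tool(
  series="1 0 -0.001 -0.025 0 0 0;1 0 0.000 -0.055 0 0 0;1 0 0.005 -0.085 0 0 0;1 0 0.015 -0.115 0 0 0;1 0 0.034 -0.148 0 0 0;1 0 0.034 -0.152 0 0 0;1 0 0.034 -0.152 0 0 0;1 0 0.034 -0.152 0 0 0;1 0 0.034 -0.152 0 0 0",
)

```text
time_s: 15.82
eef_pos: [0.5598, -0.1651, 0.2557]
eef_rot: [-0.002, 0.747, 0.665, -0.001]
wrist_force: [0.1, -0.3, -0.5]
opening: -0.0
grasp_force: 0.0
```

```bash
cat > st.py <<'E'
import sys
from h import *
from g import go
tag=sys.argv[1]
go(.562,-.166,.258,-6.6); s=shot('side',tag); t=shot('top',tag)
# needle: dark pixels on dial, side view
p=(.6160,.0112,-.1155)
def W(P): c,q=np.cos(p[2]),np.sin(p[2]); P=np.array(P,float)/1000; return np.c_[p[0]+c*P[:,0]-q*P[:,1],p[1]+q*P[:,0]+c*P[:,1],P[:,2]]
gc=W([(0,117,93)])[0]
for n,c in(('s',s),('t',t)):
    c0=load({'s':'side','t':'top'}[n],'0')
    # unwarp dial to press plan view: 120x120, 0.5mm/px, up = press x, left = +y
    g=np.array([(x,y,93) for x in np.arange(30,-30,-.5) for y in np.arange(147,87,-.5)])
    uv=proj(c,W(g)).astype(np.float32).reshape(120,120,2)
    im=cv2.remap(c['img'],uv[...,0],uv[...,1],cv2.INTER_CUBIC); cv2.imwrite(f'pics/dial_{n}_{tag}.png',im[:,:,::-1])
    v=im.min(2).astype(float)
    m=(v>150).astype(np.uint8); M=cv2.moments(m); cx,cy=(M['m10']/max(M['m00'],1),M['m01']/max(M['m00'],1)) 
    res=[]
    for a in np.arange(0,360,10):
        r=np.arange(6,22); xs=cx+r*np.sin(np.radians(a)); ys=cy-r*np.cos(np.radians(a))
        res.append(int(cv2.remap(v.astype(np.float32),xs.astype(np.float32)[None],ys.astype(np.float32)[None],1).mean()))
    print(n,'centre',round(cx,1),round(cy,1),'brightness by clockwise angle from press +x, 10deg:',res)
# ram plate: change of bright edge along press y at x=0..,z=75 in top
for c,n in((t,'t'),(s,'s')):
    for x in (-40,40):
        ys=np.arange(-70,80,3.); uv=proj(c,W([(x,y,75) for y in ys])); print(n,x,[int(c['img'][int(round(b)),int(round(a))].mean()) for a,b in uv])
E
python3 st.py 7
```

```text
shift [-0.0006  0.0022 -0.0023] turn [-0.2 -0.1 -0.1]
15.82 [ 0.5598 -0.1651  0.2557] F [ 0.1 -0.3 -0.5] open -0.0 gf 0.0
s centre 0.0 0.0 brightness by clockwise angle from press +x, 10deg: [0, 0, 0, 0, 0, 0, 0, 0, 0, 34, 34, 35, 34, 33, 33, 33, 34, 35, 36, 0, 0, 0, 0, 0, 0, 0, 0, 0, 0, 0, 0, 0, 0, 0, 0, 0]
t centre 56.7 62.7 brightness by clockwise angle from press +x, 10deg: [188, 189, 188, 189, 188, 187, 184, 179, 174, 170, 170, 175, 186, 198, 206, 211, 215, 217, 218, 219, 218, 218, 217, 216, 214, 212, 208, 197, 179, 163, 158, 162, 170, 177, 183, 186]
t -40 [63, 71, 72, 70, 68, 68, 67, 68, 96, 155, 178, 184, 185, 170, 162, 159, 160, 160, 160, 157, 147, 128, 116, 117, 116, 117, 80, 73, 66, 49, 39, 40, 41, 39, 43, 44, 47, 48, 55, 65, 98, 162, 183, 186, 173, 147, 130, 112, 89, 77]
t 40 [162, 161, 165, 163, 163, 161, 163, 161, 157, 173, 181, 186, 185, 172, 164, 162, 166, 165, 165, 166, 166, 165, 164, 163, 163, 162, 162, 159, 132, 101, 83, 93, 91, 95, 123, 151, 160, 162, 160, 149, 135, 164, 182, 182, 159, 141, 157, 156, 155, 155]
s -40 [25, 16, 14, 18, 18, 21, 23, 28, 27, 31, 30, 28, 29, 31, 34, 34, 45, 45, 53, 56, 47, 38, 35, 24, 24, 20, 20, 20, 22, 21, 21, 22, 26, 29, 31, 31, 35, 40, 42, 46, 52, 49, 49, 41, 44, 48, 52, 53, 53, 52]
s 40 [136, 135, 114, 112, 109, 109, 105, 86, 105, 132, 146, 149, 130, 101, 82, 75, 87, 70, 70, 48, 29, 21, 21, 21, 24, 29, 43, 43, 43, 38, 32, 26, 22, 21, 18, 18, 20, 19, 23, 21, 20, 20, 20, 20, 20, 19, 19, 19, 20, 20]
```

The top-view profile puts the ram's face about 8 mm further on after the first stroke. I continue with full strokes.

servo_tool(
  series="1 0 -0.004 0.020 0 0 0;1 0 -0.014 0.042 0 0 0;1 0 -0.024 0.066 0 0 0;1 0 -0.031 0.090 0 0 0;1 0 -0.035 0.112 0 0 0;1 0 -0.035 0.132 0 0 0;1 0 -0.034 0.145 0 0 0;1 0 -0.034 0.149 0 0 0;1 0 -0.034 0.149 0 0 0",
)

```text
time_s: 16.67
eef_pos: [0.5287, -0.1625, 0.1114]
eef_rot: [0.001, 0.747, 0.665, 0.0]
wrist_force: [-4.1, 2.5, 21.4]
opening: -0.003
grasp_force: 10.7
```

servo_tool(
  series="1 0 -0.001 -0.025 0 0 0;1 0 0.000 -0.055 0 0 0;1 0 0.005 -0.085 0 0 0;1 0 0.015 -0.115 0 0 0;1 0 0.034 -0.145 0 0 0;1 0 0.034 -0.149 0 0 0;1 0 0.034 -0.149 0 0 0;1 0 0.034 -0.149 0 0 0;1 0 0.034 -0.149 0 0 0",
)

```text
time_s: 17.42
eef_pos: [0.5596, -0.165, 0.2553]
eef_rot: [-0.002, 0.747, 0.665, -0.001]
wrist_force: [0.3, 0.1, -0.2]
opening: -0.002
grasp_force: 0.0
```

```bash
python3 st.py 8 | grep -E '^t (-)?40|\['
```

```text
shift [-0.0007  0.0025 -0.0027] turn [-0.2 -0.1 -0.1]
17.42 [ 0.5596 -0.165   0.2553] F [ 0.3  0.1 -0.2] open -0.002 gf 0.0
s centre 0.0 0.0 brightness by clockwise angle from press +x, 10deg: [0, 0, 0, 0, 0, 0, 0, 0, 0, 35, 35, 35, 35, 34, 33, 33, 35, 36, 37, 0, 0, 0, 0, 0, 0, 0, 0, 0, 0, 0, 0, 0, 0, 0, 0, 0]
t centre 56.7 62.7 brightness by clockwise angle from press +x, 10deg: [188, 189, 188, 189, 188, 187, 184, 179, 174, 170, 170, 176, 187, 198, 206, 211, 215, 217, 218, 219, 219, 218, 217, 217, 215, 212, 208, 197, 179, 162, 156, 161, 169, 177, 183, 186]
t -40 [64, 73, 73, 71, 72, 73, 72, 71, 70, 67, 69, 68, 72, 69, 98, 160, 182, 189, 186, 168, 148, 127, 117, 116, 116, 116, 80, 74, 67, 49, 38, 39, 40, 40, 42, 45, 48, 49, 56, 64, 99, 161, 183, 187, 174, 146, 130, 111, 87, 77]
t 40 [162, 162, 165, 163, 163, 162, 162, 164, 164, 163, 162, 163, 165, 160, 156, 174, 175, 176, 173, 169, 165, 165, 164, 164, 164, 163, 162, 158, 134, 100, 84, 92, 91, 95, 123, 150, 160, 162, 159, 149, 136, 165, 183, 180, 159, 140, 156, 157, 155, 154]
s -40 [23, 18, 18, 17, 18, 20, 24, 26, 30, 30, 29, 30, 30, 32, 47, 64, 95, 95, 106, 87, 55, 35, 32, 25, 23, 22, 21, 21, 23, 21, 24, 24, 27, 27, 29, 29, 37, 41, 43, 46, 50, 47, 47, 38, 43, 47, 51, 53, 53, 52]
s 40 [140, 141, 140, 139, 139, 139, 138, 124, 121, 118, 110, 80, 78, 88, 115, 136, 149, 126, 126, 83, 42, 23, 23, 23, 26, 32, 43, 43, 42, 38, 31, 26, 20, 20, 22, 22, 22, 21, 21, 21, 21, 21, 20, 21, 18, 21, 20, 20, 20, 21]
```

A full 18 mm. I repeat.

servo_tool(
  series="1 0 -0.004 0.020 0 0 0;1 0 -0.014 0.042 0 0 0;1 0 -0.024 0.066 0 0 0;1 0 -0.031 0.090 0 0 0;1 0 -0.035 0.112 0 0 0;1 0 -0.035 0.132 0 0 0;1 0 -0.034 0.145 0 0 0;1 0 -0.034 0.149 0 0 0;1 0 -0.034 0.149 0 0 0",
)

```text
time_s: 18.27
eef_pos: [0.5286, -0.1625, 0.1114]
eef_rot: [0.001, 0.747, 0.665, 0.0]
wrist_force: [-4.0, 2.8, 22.1]
opening: 0.0
grasp_force: 10.7
```

servo_tool(
  series="1 0 -0.001 -0.025 0 0 0;1 0 0.000 -0.055 0 0 0;1 0 0.005 -0.085 0 0 0;1 0 0.015 -0.115 0 0 0;1 0 0.034 -0.145 0 0 0;1 0 0.034 -0.149 0 0 0;1 0 0.034 -0.149 0 0 0;1 0 0.034 -0.149 0 0 0;1 0 0.034 -0.149 0 0 0",
)

```text
time_s: 19.02
eef_pos: [0.5596, -0.165, 0.2553]
eef_rot: [-0.002, 0.747, 0.665, -0.001]
wrist_force: [-0.4, 0.7, 0.5]
opening: -0.002
grasp_force: 0.0
```

servo_tool(
  series="1 0 -0.004 0.020 0 0 0;1 0 -0.014 0.042 0 0 0;1 0 -0.024 0.066 0 0 0;1 0 -0.031 0.090 0 0 0;1 0 -0.035 0.112 0 0 0;1 0 -0.035 0.132 0 0 0;1 0 -0.034 0.145 0 0 0;1 0 -0.034 0.149 0 0 0;1 0 -0.034 0.149 0 0 0",
)

```text
time_s: 19.77
eef_pos: [0.5285, -0.1623, 0.1113]
eef_rot: [0.001, 0.747, 0.665, 0.001]
wrist_force: [-4.0, 2.3, 24.6]
opening: 0.001
grasp_force: 12.3
```

servo_tool(
  series="1 0 -0.001 -0.025 0 0 0;1 0 0.000 -0.055 0 0 0;1 0 0.005 -0.085 0 0 0;1 0 0.015 -0.115 0 0 0;1 0 0.034 -0.145 0 0 0;1 0 0.034 -0.149 0 0 0;1 0 0.034 -0.149 0 0 0;1 0 0.034 -0.149 0 0 0;1 0 0.034 -0.149 0 0 0",
)

```text
time_s: 20.52
eef_pos: [0.5593, -0.1649, 0.2549]
eef_rot: [-0.002, 0.747, 0.665, -0.001]
wrist_force: [0.3, -0.5, 0.6]
opening: 0.004
grasp_force: 0.0
```

```bash
python3 st.py 9 | grep -E '^t |\]'
```

```text
shift [-0.0007  0.0028 -0.0031] turn [-0.3 -0.1 -0.1]
20.52 [ 0.5593 -0.1649  0.2549] F [ 0.3 -0.5  0.6] open 0.004 gf 0.0
s centre 0.0 0.0 brightness by clockwise angle from press +x, 10deg: [0, 0, 0, 0, 0, 0, 0, 0, 0, 34, 34, 35, 35, 35, 34, 35, 36, 37, 39, 0, 0, 0, 0, 0, 0, 0, 0, 0, 0, 0, 0, 0, 0, 0, 0, 0]
t centre 56.7 62.7 brightness by clockwise angle from press +x, 10deg: [189, 188, 188, 188, 189, 188, 184, 179, 173, 170, 169, 176, 186, 197, 205, 211, 215, 217, 218, 219, 219, 218, 218, 217, 215, 212, 208, 197, 179, 162, 157, 161, 169, 177, 183, 187]
t -40 [62, 73, 81, 82, 82, 82, 89, 100, 90, 82, 80, 82, 82, 77, 75, 75, 73, 73, 72, 70, 69, 69, 68, 68, 69, 70, 101, 164, 183, 178, 138, 79, 47, 41, 45, 48, 47, 50, 50, 56, 93, 163, 183, 186, 173, 147, 129, 111, 88, 77]
t 40 [161, 161, 165, 163, 163, 162, 163, 163, 164, 162, 162, 164, 165, 164, 162, 162, 164, 165, 164, 165, 165, 165, 165, 164, 163, 155, 143, 167, 179, 171, 132, 98, 91, 95, 123, 151, 161, 162, 160, 149, 136, 165, 181, 180, 160, 140, 157, 155, 155, 154]
s -40 [23, 16, 16, 19, 19, 22, 24, 25, 30, 30, 33, 30, 30, 32, 33, 39, 50, 50, 60, 59, 49, 35, 33, 23, 19, 20, 20, 20, 23, 23, 22, 26, 27, 28, 30, 30, 36, 38, 43, 43, 45, 42, 42, 33, 40, 45, 50, 50, 50, 48]
s 40 [140, 141, 141, 142, 141, 141, 142, 142, 142, 141, 138, 130, 115, 94, 77, 71, 76, 61, 61, 46, 32, 21, 20, 24, 27, 30, 43, 43, 41, 38, 30, 23, 20, 20, 22, 22, 21, 22, 23, 19, 19, 19, 20, 23, 21, 19, 21, 21, 22, 21]
```

The plate is at the block and the jaw hasn't moved yet. One more stroke should give about 18 mm of jaw travel.

servo_tool(
  series="1 0 -0.004 0.020 0 0 0;1 0 -0.014 0.042 0 0 0;1 0 -0.024 0.066 0 0 0;1 0 -0.031 0.090 0 0 0;1 0 -0.035 0.112 0 0 0;1 0 -0.035 0.132 0 0 0;1 0 -0.034 0.145 0 0 0;1 0 -0.034 0.150 0 0 0;1 0 -0.034 0.150 0 0 0",
)

```text
time_s: 21.37
eef_pos: [0.5292, -0.1627, 0.1115]
eef_rot: [0.002, 0.747, 0.665, 0.001]
wrist_force: [-5.9, 3.0, 26.9]
opening: -0.0
grasp_force: 13.6
```

servo_tool(
  series="1 0 -0.001 -0.025 0 0 0;1 0 0.000 -0.055 0 0 0;1 0 0.005 -0.085 0 0 0;1 0 0.015 -0.115 0 0 0;1 0 0.034 -0.145 0 0 0;1 0 0.034 -0.160 0 0 0;1 0 0.034 -0.18 0 0 0;1 0 0.034 -0.20 0 0 0;1 0 0.034 -0.20 0 0 0;1 0 0.034 -0.20 0 0 0",
)

```text
time_s: 22.2
eef_pos: [0.5611, -0.1658, 0.3079]
eef_rot: [0.0, 0.747, 0.665, 0.0]
wrist_force: [0.4, 0.3, -0.5]
opening: 0.0
grasp_force: 0.0
```

```bash
python3 st.py 10 | grep -E '^t |^[0-9]'; python3 - <<'E'
from h import *
import numpy as np
for k in('5','10'):
    im=cv2.cvtColor(cv2.imread(f'pics/top_{k}.png'),6)[222:239,277:295]; print(im)
E
```

```text
22.2 [ 0.5611 -0.1658  0.3079] F [ 0.4  0.3 -0.5] open 0.0 gf 0.0
t centre 56.4 63.2 brightness by clockwise angle from press +x, 10deg: [170, 152, 132, 121, 127, 142, 156, 166, 174, 180, 184, 189, 195, 201, 204, 204, 202, 199, 198, 197, 197, 198, 199, 202, 204, 206, 208, 209, 209, 207, 205, 203, 200, 196, 191, 185]
t -40 [64, 73, 79, 80, 80, 82, 87, 99, 90, 81, 80, 81, 81, 82, 84, 83, 83, 82, 79, 75, 71, 71, 70, 71, 69, 69, 74, 71, 69, 68, 67, 70, 103, 163, 181, 172, 124, 72, 51, 50, 31, 36, 36, 39, 42, 57, 100, 157, 179, 172]
t 40 [159, 160, 164, 162, 162, 160, 160, 163, 163, 162, 161, 163, 163, 162, 161, 161, 164, 163, 164, 164, 164, 163, 163, 162, 162, 162, 161, 157, 132, 100, 84, 97, 129, 175, 189, 185, 166, 160, 158, 151, 139, 132, 131, 136, 142, 137, 177, 182, 184, 185]
[[195 179 172 180 194 233 240 235 198 147 204 233 228 198 138 118 127 122]
 [189 191 218 232 231 242 245 241 212 172 220 242 241 225 172 148 116  90]
 [183 219 239 244 244 245 245 243 230 215 233 244 244 234 220 209 157  96]
 [186 233 243 244 245 245 246 245 243 242 244 245 245 244 242 237 210 143]
 [194 223 23
[... 1539 characters left out ...]
244 245 245 244 240 227]
 [242 245 245 245 245 244 237 186 120 129 190 238 244 245 245 245 244 233]
 [242 245 245 245 245 244 237 193 161 190 221 241 245 245 245 245 244 232]
 [241 245 245 245 245 245 242 228 221 236 242 244 245 245 245 245 243 226]
 [237 244 245 245 245 245 244 243 242 244 245 245 245 245 245 244 239 204]
 [227 243 245 245 245 245 245 245 245 245 245 245 245 245 244 243 229 168]
 [197 237 244 245 245 245 245 245 245 245 245 245 245 245 244 237 200 119]
 [161 221 240 244 244 245 245 245 245 245 245 245 245 244 239 219 150  76]
 [133 171 219 236 242 244 244 245 245 245 245 244 242 235 217 166  94  52]
 [137 127 155 198 225 235 239 242 242 242 240 233 224 196 149  95  60  51]]
```

The needle now stands about 30° past the thick mark. I'll check that the lever is back up and nothing else has moved, then hand in.

```bash
python3 - <<'E'
from h import *
a,b=load('side','5'),load('side','10'); s0=load('side','0')
W=lambda P:[(.616+np.cos(-.1155)*x-np.sin(-.1155)*y,.0112+np.sin(-.1155)*x+np.cos(-.1155)*y,z) for x,y,z in np.array(P)/1000]
P=proj(s0,W([(100-d*np.cos(.62),-180,115+d*np.sin(.62)) for d in(60,80,100,120,140,160,180,200)]))
for c in(s0,b): print([int(c['img'][int(v),int(u)].mean()) for u,v in P])
t5,t10=load('top','5'),load('top','10')
for n,(u,v) in dict(tin=(325,299),flat=(239,277),sm=(238,319),spool=(370,309),drv=(447,325),cup=(478,249),glue=(181,299),pot=(186,252)).items():
    t0=load('top','0'); f=lambda x:x['img'][v-12:v+12,u-12:u+12].astype(int); print(n,np.abs(f(t0)-f(t10)).mean().round(1))
tp=t10['img'][295:303,321:330].mean(); print('tin brightness',tp)
E
```

```text
[82, 72, 70, 22, 23, 21, 23, 24]
[93, 82, 79, 27, 28, 28, 23, 29]
tin 45.3
flat 12.1
sm 12.8
spool 75.1
drv 14.7
cup 41.0
glue 14.4
pot 9.5
tin brightness 184.05092592592592
```

```bash
python3 -c "
from bench import ctrl; print(ctrl.hand_in())"
```

```text
the job is handed in; nothing more can be done
None
```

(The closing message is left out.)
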